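# Close a clip-down instrument case

## Task

Put the loose aluminium lid on the open case so that it sits fully home, then fold all four steel clips over onto its rim and press each one gently until its catch snaps under the ledge and the clip lies flat. Do not ram the clips (stay under 25 N), and leave the other things on the bench where they are.

Things in the scene. Friction and masses are not known exactly. Their poses are not given: they have to be found in the camera images.
- case: the case: open-topped plain aluminium box, fixed upright on the worktop, 90 (x) x 120 (y) x 55 mm, 4 mm walls; origin at the centre of its underside, z up, y along its long side (both turn with it). A steel clip is hinged outside the middle of each of its four walls.
- seat (a point): point fixed to the case, over its centre, where the middle of the lid's grip bar comes to be when the lid is fully seated: 93 mm above the case's underside; axes as the case
- lid_grip (a point): middle of the black grip bar on top of the loose lid. Bar 14 (x) x 56 (y) x 20 mm, long side along the lid's long side; pinch it across its 14 mm. x across the lid, y along its long side, z up. The top face of the lid's raised middle lies 23 mm below this point. With the lid standing on the worktop this point is 46 mm up.
- lid: the loose aluminium lid, about 0.3 kg; origin at its centre, at the bottom of its locating lip, 46 mm below the middle of the grip bar. Rim plate 92 x 122 x 5 mm, underside 8 mm above the origin. The tapered lip under it fits the case's opening with about 1.5 mm play each way, so turn the lid in line with the case (either way round). Its raised middle has an overhanging ledge all round.
- axis_front (a point): middle of the front clip's hinge axis, 11 mm outside the case's -x wall, 62 mm above the case's underside. Turns with the clip: y = hinge axis, level along the wall; x = from the hinge to the clip's free end (closed: level, to the case's +x, inward over the lid).
- clip_front (a joint): angle of the front clip in rad: 0 = closed, lying level on the lid's rim; pi/2 = upright; about 1.7 = leaning a little outward, as far as it goes. It stays where it is left (light friction). With no lid on the case it folds to -0.12 and catches nothing.
- axis_right (a point): middle of the right clip's hinge axis, 11 mm outside the case's -y wall, 62 mm above the case's underside. Turns with the clip: y = hinge axis, level along the wall; x = from the hinge to the clip's free end (closed: level, to the case's +y, inward over the lid).
- clip_right (a joint): angle of the right clip in rad: 0 = closed, lying level on the lid's rim; pi/2 = upright; about 1.7 = leaning a little outward, as far as it goes. It stays where it is left (light friction). With no lid on the case it folds to -0.12 and catches nothing.
- axis_back (a point): middle of the back clip's hinge axis, 11 mm outside the case's +x wall, 62 mm above the case's underside. Turns with the clip: y = hinge axis, level along the wall; x = from the hinge to the clip's free end (closed: level, to the case's -x, inward over the lid).
- clip_back (a joint): angle of the back clip in rad: 0 = closed, lying level on the lid's rim; pi/2 = upright; about 1.7 = leaning a little outward, as far as it goes. It stays where it is left (light friction). With no lid on the case it folds to -0.12 and catches nothing.
- axis_left (a point): middle of the left clip's hinge axis, 11 mm outside the case's +y wall, 62 mm above the case's underside. Turns with the clip: y = hinge axis, level along the wall; x = from the hinge to the clip's free end (closed: level, to the case's -y, inward over the lid).
- clip_left (a joint): angle of the left clip in rad: 0 = closed, lying level on the lid's rim; pi/2 = upright; about 1.7 = leaning a little outward, as far as it goes. It stays where it is left (light friction). With no lid on the case it folds to -0.12 and catches nothing.
- pad_front (a point): middle of the face of the front clip's raised ribbed rubber thumb pad: 19 mm from the axis along the clip, 10 mm off it (above it when closed). Clip: steel flap 30 mm wide, 33 mm from axis to free end, plate 4 mm thick, centred on the axis; pad 26 mm wide, from 12 to 26 mm from the axis. When open the pad is on the outer side.
- pad_right (a point): the same on the right clip (all four are alike). Closing: at the free end is a sprung catch. From about 0.25 rad down it drags on the edge of the lid's ledge, and a press of roughly 5 to 12 N on the pad is needed to move on.
- pad_back (a point): the same on the back clip. The catch snaps under the ledge only in the last 0.05 rad (about 1 mm at the pad) before the clip's plate meets the lid's rim; that stop is hard and the force climbs steeply there. Above 25 N on a clip is too rough.
- pad_left (a point): the same on the left clip. An open clip is folded by pushing the outer side of its plate or pad inward from outside the case, with the flat side of the fingers rather than their tips: a tip sliding on the pad's top edge can jam it.
- marker_pen: bystander, to be left alone: black and white marker pen lying on the worktop; origin at the centre of its underside
- forceps: bystander, to be left alone: steel forceps lying on the worktop; origin at the centre of its underside
- coverslip_box: bystander, to be left alone: small flat white coverslip box; origin at the centre of its underside
- tip_box: bystander, to be left alone: flat box of pipette tips, 66 x 112 x 34 mm; origin at the centre of its underside
- beaker: bystander, to be left alone: glass beaker, 75 mm tall; origin at the centre of its underside
- media_bottle: bystander, to be left alone: squat clear bottle with a screw cap, 95 mm tall; origin at the centre of its underside
- petri: bystander, to be left alone: petri dish, 101 mm across, 16 mm high; origin at the centre of its underside
- vial: bystander, to be left alone: white vial lying down, 56 mm long, 22 mm across; origin at the centre of its underside

How it is judged:
By the outcome, as a careful person would: the job done as asked, in the order asked, and still so for the second after the job is handed in, with the robot touching nothing.
It also fails if it takes over 72 s, if anything falls off the work surface, if the arm or the gripper's body presses on something with over 40 N, if the wrist force passes 120 N, or if a joint passes its speed limit or range.

## Robot

A 7-joint arm with a two-finger parallel gripper is mounted at the origin on a cart in front of the work surface, level with it; the furniture and walls round the work are solid. World frame = base frame: x ahead of the robot, y to its left, z up, the work surface at z = 0. Lengths are in m, angles in rad, forces in N, time in s.
With the tool pointing down it reaches from about 0.4 to 0.85 m from the base axis. Payload 10.4 kg.
Tool frame: the origin (TCP) lies between the finger pads; the fingertips stand 17 mm ahead of it and the grasp point (between the pads) lies 2 mm behind it; z points along the fingers, y is the line along which they close (so a half turn about z gives the same grasp; the last joint's range is limited). The gripper opens to 85 mm and grips with 20 to 120 N. Pads are 22 mm wide; open, the fingers measure 114 mm over their backs; the gripper's body (76 mm by 85 mm) begins 54 mm behind the grasp point. The pads swing forward as they close: fully open they stand 13 mm farther back than shut.
Start: joints at [1.09, 0.332, -0.065, 1.46, 0.022, 1.35, -0.088], TCP at [0.276, -0.561, 0.248] pointing down, gripper open.
Joint ranges: [-2.6, 2.6], [-0.5, 2.12], [-1.47, 1.34], [0.16, 2.42], [-1.27, 4.41], [0.06, 2.06], [-2.6, 2.6]. Speed limits (rad/s): [2.22, 2.22, 2.79, 2.79, 3.14, 3.14, 3.14].

## Interface

Orientations are given as a unit quaternion [x, y, z, w].
In Python, from workcell import readout, imaging, manip gives the robot as it stands. The module is installed in compiled form; this text tells all that it offers.
- The arm moves only by the shell command python3 -m crank 'ROWS' [OPENING] [FORCE]. ROWS is JSON, a list of rows, each a list of 4 numbers: the shift along the tool's x, y, z as a fraction of full scale, then the turn about the tool's z as a fraction of full scale. In form: [[x, y, z, yaw], ...]. A call has 1 to 5 rows; each row is the pose to reach, as a shift and turn from the pose commanded when the call began, along the tool's axes at that moment; what a row does not reach only later rows make up. Full scale, the value 1, is 400 mm for a shift and 60 degrees for a turn. A row lasts 1/12 s, in which the tool goes at most 41.7 mm and 7.16 degrees, less where a joint would pass 70% of its speed; a pose out of reach is approached as far as the arm can. A call with a number of a shift or a turn outside -1 to 1 is refused whole. A call with a gripper value outside its range is refused whole. OPENING is the gripper command: -1 is shut, 1 is fully open, values between are in proportion, set as the call begins (- or left out, the last holds). The fingers move at their own pace and stop on an object; FORCE is the grip in N (left out, the last holds). Time passes only in rows, so rows that repeat a pose let the fingers close. It gives the time, the measured TCP pose, the force, the opening and the grip force at its end, in the units of the state.
- readout.get_obs(): the state, without advancing time (a new reading comes with each control period).
- imaging.camera(name): name is "side" or "top" or "wrist"; returns a dict with "color" (480x640x3 uint8, red, green, blue), "fx", "fy", "cx", "cy" (pixels), "rvec" (rotation vector, rad) and "tvec" (3), from world to camera coordinates, as OpenCV has them. Camera axes: x right, y down, z forward; pixel columns grow to the right and rows downward; lengths in m; the calibration is good to about 2 mm. A picture is of the moment at which its call begins. There is no depth.
- manip.hand_in(): hands the job in; it is judged then, once.
The state is a dict: "clock": time; "joint_pos": joint angles; "joint_velocities": joint speeds; "tau": joint torques, N m; "position": TCP position; "ee_rot": TCP orientation; "ft_force": force on the tool from outside, world axes, zero at the start; "torque": the same for the moment, N m; "grip_width": opening from 0.0 (shut) to 1.0 (fully open); "grasp_force": force on a finger pad.
Only numpy, scipy, OpenCV 4.12 (cv2) and the standard library are available. Lean on these libraries where they do the work, as an engineer would, in place of code of your own. Each camera call takes 0.05 s, during which the arm holds its last target. There are 200 camera calls.

## Working session

There is one attempt and no reset: what is moved stays moved. The work goes in short steps, Python scripts to look and compute and a shell command to move; the robot and the scene stay as the last step left them, time stands still between calls to the robot, and variables do not carry over. Pictures are saved under pics/ and viewed, at most 10 in all, crops included, and the job is handed in when it is done.

```bash
mkdir -p pics; python3 - <<'E'
from workcell import readout, imaging
import cv2,pickle
d={}
for n in("top","side"):
    c=imaging.camera(n); d[n]=c; cv2.imwrite(f"pics/{n}0.png",c["color"][...,::-1])
    print(n,c["fx"],c["fy"],c["cx"],c["cy"],c["rvec"],c["tvec"])
pickle.dump(d,open("c0.pkl","wb"))
o=readout.get_obs();print(o)
E
```

```text
top 547.7238783050876 547.7238783050876 318.9615571136525 230.09772814432378 [ 2.18801341 -2.13761181  0.11185338] [0.08562477 0.58823773 1.44099217]
side 526.8997776768218 526.8997776768218 313.624768942508 242.31012478531673 [ 0.09383746 -2.8716051   1.24635343] [0.57090483 0.04163332 1.49243123]
{'clock': 0.1, 'joint_pos': array([ 1.09038631,  0.33282211, -0.06470004,  1.46085825,  0.02163398,
        1.34989089, -0.08852089]), 'joint_velocities': array([-0.00012971, -0.00266798, -0.00137511, -0.00170546,  0.0005782 ,
       -0.00068286, -0.00024136]), 'tau': array([ 2.22582552e-03, -6.26744556e+01,  4.97684930e-02, -3.92431533e+01,
        1.64227380e-02,  6.99827709e-03, -4.35359789e-05]), 'position': array([ 0.27609148, -0.56036543,  0.24758666]), 'ee_rot': array([ 9.73914581e-01,  2.26914033e-01, -1.89147039e-04, -6.12546105e-04]), 'ft_force': array([0.24075367, 0.0803168 , 0.89172232]), 'torque': array([-0.04177761, -0.06218105,  0.00765479]), 'grasp_force': 0.0, 'grip_width': 0.9994952210676031}
```

View pics/top0.png

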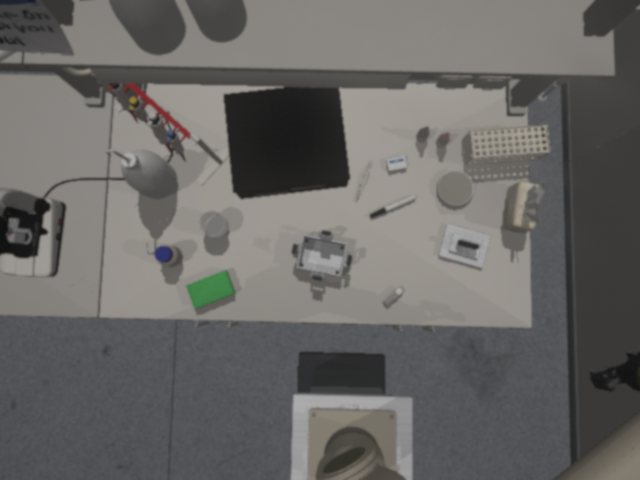

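View pics/side0.png

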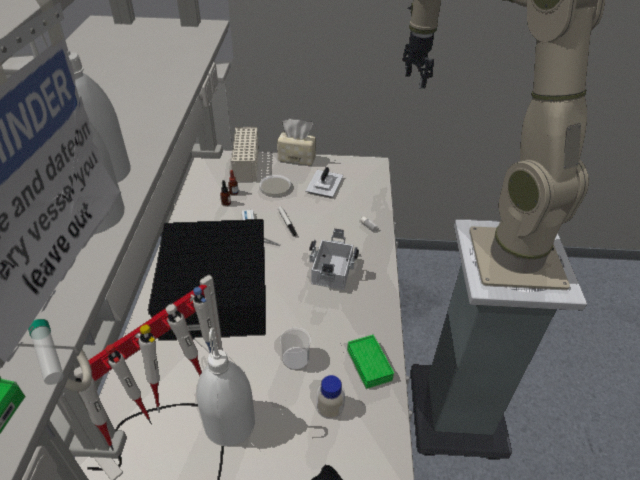

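The top view shows the lid at about (466,246) with its grip bar, and the case at about (322,257) with its four clips open. The side view shows both as well, with the lid at (325,182) and the case at (333,262).

```bash
cat > h.py <<'E'
import numpy as np,cv2,pickle
from scipy.spatial.transform import Rotation as Ro
def ray(c,u,v,z):
    R=cv2.Rodrigues(np.array(c["rvec"]))[0]; o=-R.T@np.array(c["tvec"])
    d=R.T@np.array([(u-c["cx"])/c["fx"],(v-c["cy"])/c["fy"],1]); return o+d*(z-o[2])/d[2]
def proj(c,p):
    K=np.array([[c["fx"],0,c["cx"]],[0,c["fy"],c["cy"]],[0,0,1]])
    return cv2.projectPoints(np.array(p,float).reshape(-1,1,3),np.array(c["rvec"],float),np.array(c["tvec"],float),K,None)[0].reshape(-1,2)
def blobs(c,roi,z,f,amin=15):
    u0,u1,v0,v1=roi; g=cv2.cvtColor(c["color"],cv2.COLOR_RGB2GRAY)[v0:v1,u0:u1]
    m=f(g).astype(np.uint8); n,_=cv2.findContours(m,cv2.RETR_EXTERNAL,cv2.CHAIN_APPROX_NONE)
    for k in n:
        if len(k)<6 or cv2.contourArea(k)<amin: continue
        k=k.reshape(-1,2)+[u0,v0]
        P=np.array([ray(c,u,v,z)[:2]*1000 for u,v in k],np.float32)
        r=cv2.minAreaRect(P); print(np.round(k.mean(0)),"ctr",np.round(r[0],1),"size",np.round(r[1],1),"ang",round(r[2],1))
E
python3 - <<'E'
from h import *
d=pickle.load(open("c0.pkl","rb"));c=d["top"]
print("lid bar");blobs(c,(440,495,220,272),.056,lambda g:g<70)
print("lid plate");blobs(c,(430,500,215,275),.013,lambda g:g>185,200)
print("clips");blobs(c,(280,365,225,290),.08,lambda g:g<70,6)
g=c["color"]
a=cv2.resize(g[215:300,275:370],None,fx=6,fy=6,interpolation=cv2.INTER_CUBIC)[:, :,::-1]
b=cv2.resize(g[215:275,430:500],None,fx=3,fy=3,interpolation=cv2.INTER_CUBIC)[:, :,::-1]
o=np.zeros((510,780,3),np.uint8);o[:510,:570]=a;o[:180,570:780]=b
cv2.imwrite("pics/z.png",o)
E
```

```text
lid bar
[468. 244.] ctr [ 554.1 -294.1] size [49.4 11. ] ang 77.1
lid plate
clips
[317. 278.] ctr [456.6 101.1] size [21.2  8.1] ang 80.1
[349. 260.] ctr [503.6  19.5] size [23.3  5.2] ang 1.0
[294. 249.] ctr [530.3 162. ] size [ 7.1 20.9] ang 80.3
[326. 233.] ctr [573.7  80.5] size [ 5.2 15.6] ang 1.3
```

View pics/z.png

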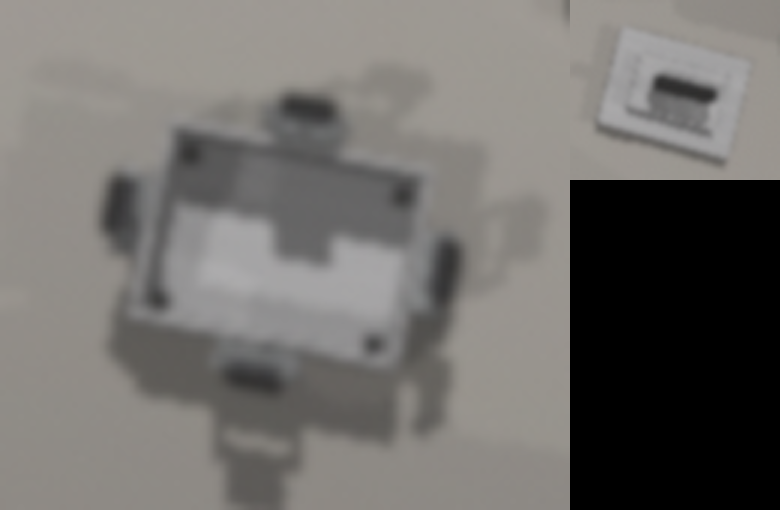

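The zoom confirms the layout. The case is centred near (516, 91) mm with yaw about -10°, and the lid bar is near (554, -294) with yaw about -13°. I'll move above the lid and look with the wrist camera.

```bash
cat >> h.py <<'E'
def plan(*W):
    # waypoints (x,y,z mm, world angle deg of tool x); prints call-by-call fractions
    from workcell import readout
    o=readout.get_obs(); p=np.array(o["position"])*1000; R=Ro.from_quat(o["ee_rot"]).as_matrix()
    a=np.degrees(np.arctan2(R[1,0],R[0,0]))
    print("at",np.round(p,1),"ang",round(a,2),"tilt",np.round(R[:2,2],4),"t",round(o["clock"],2))
    for w in W:
        da=(w[3]-a+180)%360-180; d=np.array(w[:3])-p; L=np.linalg.norm(d)
        n=max(1,int(np.ceil(max(L/205,abs(da)/35))))
        for i in range(n):
            c,s=np.cos(np.radians(a)),np.sin(np.radians(a)); T=np.array([[c,s,0],[s,-c,0],[0,0,-1]])
            st=T@(d/n); print(np.round(st/400,4).tolist()+[round(-da/n/60,4)],"rows>=",int(np.ceil(max(L/n/41.7,abs(da)/n/7.16))))
            a+=da/n
        p=np.array(w[:3],float)
E
python3 -c "
from h import *
plan((554,-294,200,77.1))"
```

```text
at [ 276.1 -560.4  247.6] ang 26.23 tilt [-0.0006  0.0011] t 0.1
[0.4588, -0.1451, 0.0595, np.float64(-0.4239)] rows>= 5
[0.4766, 0.066, 0.0595, np.float64(-0.4239)] rows>= 5
```

```bash
sed -i 's/round(-da\/n\/60,4)/float(round(-da\/n\/60,4))/' h.py
python3 -m crank '[[0.4588,-0.1451,0.0595,-0.4239],[0.4588,-0.1451,0.0595,-0.4239],[0.4588,-0.1451,0.0595,-0.4239],[0.4588,-0.1451,0.0595,-0.4239],[0.4588,-0.1451,0.0595,-0.4239]]' 1 60
python3 -m crank '[[0.4766,0.066,0.0595,-0.4239],[0.4766,0.066,0.0595,-0.4239],[0.4766,0.066,0.0595,-0.4239],[0.4766,0.066,0.0595,-0.4239],[0.4766,0.066,0.0595,-0.4239]]'
python3 -m crank '[[0,0,0,0],[0,0,0,0],[0,0,0,0]]'
python3 - <<'E'
from h import *
from workcell import imaging
plan((554,-294,200,77.1))
c=imaging.camera("wrist");cv2.imwrite("pics/w1.png",c["color"][...,::-1]);pickle.dump(c,open("w1.pkl","wb"))
E
```

```text
clock: 0.52
position: [0.4182, -0.4235, 0.2238]
ee_rot: [0.898, 0.44, 0.001, -0.001]
ft_force: [0.5, -0.0, 0.7]
grip_width: 1.002
grasp_force: 0.0
clock: 0.93
position: [0.5566, -0.29, 0.1999]
ee_rot: [0.779, 0.626, 0.001, -0.001]
ft_force: [-0.3, 0.5, 0.0]
grip_width: 0.999
grasp_force: 0.0
clock: 1.18
position: [0.5536, -0.2949, 0.2003]
ee_rot: [0.782, 0.623, -0.0, -0.0]
ft_force: [-0.8, -0.6, 0.0]
grip_width: 1.003
grasp_force: 0.0
at [ 553.6 -294.9  200.3] ang 77.06 tilt [-0.001  -0.0002] t 1.18
[0.0025, 0.0004, 0.0008, -0.0007] rows>= 1
```

View pics/w1.png

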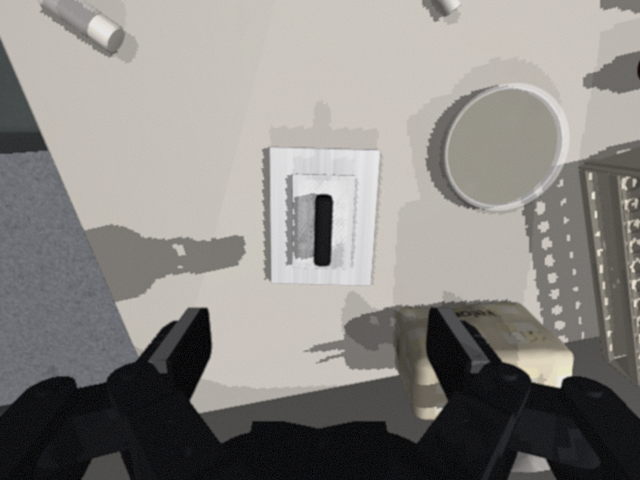

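The wrist view shows the lid square-on, with the plate at about (322,216) and the black bar at (323,230). I'll measure both.

```bash
python3 - <<'E'
from h import *
c=pickle.load(open("w1.pkl","rb"))
blobs(c,(285,360,165,290),.056,lambda g:g<60)
blobs(c,(240,400,130,300),.013,lambda g:cv2.morphologyEx((g>195).astype(np.uint8),cv2.MORPH_OPEN,np.ones((5,5))),800)
plan((554,-294,46,77))
E
```

```text
[323. 230.] ctr [ 556.6 -294.5] size [55.  12.3] ang 75.8
[353. 219.] ctr [ 566.6 -298.2] size [150.8 110.4] ang 75.8
[255. 231.] ctr [ 507.  -286.1] size [152.   42.4] ang 73.5
at [ 553.3 -295.6  200.5] ang 76.99 tilt [-0.0008 -0.0006] t 1.23
[0.0044, 0.0008, 0.3863, -0.0002] rows>= 4
```

```bash
python3 -c "
from h import *
plan((556.6,-294.5,110,75.8),(556.6,-294.5,45.5,75.8))"
```

```text
at [ 553.3 -295.6  200.5] ang 76.99 tilt [-0.0008 -0.0006] t 1.23
[0.0046, 0.0074, 0.2263, 0.0198] rows>= 3
[0.0, 0.0, 0.1612, -0.0] rows>= 2
```

```bash

python3 -m crank '[[0.0046,0.0074,0.226,0.02],[0.0046,0.0074,0.226,0.02],[0.0046,0.0074,0.226,0.02],[0.0046,0.0074,0.226,0.02]]' 0 60
python3 -m crank '[[0,0,0.08,0],[0,0,0.161,0],[0,0,0.161,0],[0,0,0.161,0],[0,0,0.161,0]]'
python3 -m crank '[[0,0,0,0],[0,0,0,0],[0,0,0,0],[0,0,0,0],[0,0,0,0]]' -1 60
python3 -m crank '[[0,0,0,0],[0,0,0,0],[0,0,0,0],[0,0,0,0]]'
python3 -c "
from h import *
plan((556.6,-294.5,45.5,75.8))"
```

```text
clock: 1.57
position: [0.555, -0.2936, 0.1078]
ee_rot: [0.789, 0.614, -0.001, -0.003]
ft_force: [0.4, 1.0, 0.3]
grip_width: 0.502
grasp_force: 0.0
clock: 1.98
position: [0.5589, -0.2942, 0.0492]
ee_rot: [0.789, 0.615, 0.001, 0.002]
ft_force: [0.8, 0.3, 0.5]
grip_width: 0.503
grasp_force: 0.0
clock: 2.4
position: [0.5586, -0.2938, 0.0482]
ee_rot: [0.789, 0.615, 0.001, 0.001]
ft_force: [-1.8, 0.7, 8.1]
grip_width: 0.15
grasp_force: 58.9
clock: 2.73
position: [0.5586, -0.2938, 0.0482]
ee_rot: [0.789, 0.615, 0.001, 0.001]
ft_force: [-1.9, 0.7, 7.5]
grip_width: 0.152
grasp_force: 58.9
at [ 558.6 -293.8   48.2] ang 75.89 tilt [ 0.0026 -0.0017] t 2.73
[-0.0029, -0.0044, 0.0068, 0.0014] rows>= 1
```

```bash

python3 -m crank '[[0,0,-0.05,0],[0,0,-0.15,0],[0,0,-0.25,0],[0,0,-0.36,0],[0,0,-0.38,0]]'
python3 -m crank '[[0,0,0,0],[0,0,0,0]]'
python3 -c "
from h import *
plan((495,-40,215,79.7))"
```

```text
clock: 3.15
position: [0.5599, -0.294, 0.2062]
ee_rot: [0.789, 0.615, 0.002, 0.005]
ft_force: [1.3, -0.2, -1.0]
grip_width: 0.152
grasp_force: 59.5
clock: 3.32
position: [0.5573, -0.2931, 0.1977]
ee_rot: [0.789, 0.615, -0.0, 0.0]
ft_force: [-0.5, 0.2, -4.4]
grip_width: 0.149
grasp_force: 59.5
at [ 557.3 -293.1  197.7] ang 75.9 tilt [ 0.0001 -0.0004] t 3.32
[0.2879, -0.1526, -0.0216, -0.0317] rows>= 4
[0.2928, -0.143, -0.0216, -0.0317] rows>= 4
```

```bash

python3 -m crank '[[0.0726,-0.0383,-0.0055,-0.008],[0.144,-0.0764,-0.0108,-0.016],[0.216,-0.1145,-0.016,-0.024],[0.288,-0.1526,-0.0216,-0.0317]]'
python3 -m crank '[[0.0726,-0.0358,-0.0055,-0.008],[0.146,-0.0716,-0.0108,-0.016],[0.219,-0.107,-0.016,-0.024],[0.2928,-0.143,-0.0216,-0.0317]]'
python3 -m crank '[[0,0,0,0],[0,0,0,0],[0,0,0,0],[0,0,0,0]]'
python3 - <<'E'
from h import *
from workcell import imaging
plan((495,-40,215,79.7))
c=imaging.camera("wrist");cv2.imwrite("pics/w2.png",c["color"][...,::-1]);pickle.dump(c,open("w2.pkl","wb"))
E
```

```text
clock: 3.65
position: [0.5244, -0.165, 0.2037]
ee_rot: [0.778, 0.628, -0.001, -0.002]
ft_force: [0.8, -0.1, -2.1]
grip_width: 0.15
grasp_force: 59.6
clock: 3.98
position: [0.4932, -0.0388, 0.2127]
ee_rot: [0.768, 0.641, -0.001, -0.002]
ft_force: [-0.3, -0.7, -2.7]
grip_width: 0.15
grasp_force: 59.6
clock: 4.32
position: [0.4947, -0.0413, 0.2139]
ee_rot: [0.768, 0.64, -0.001, -0.001]
ft_force: [-0.4, -0.1, -3.2]
grip_width: 0.147
grasp_force: 59.6
at [494.7 -41.3 213.9] ang 79.59 tilt [-0.0022  0.0002] t 4.32
[0.0034, 0.0001, -0.0029, -0.0018] rows>= 1
```

View pics/w2.png

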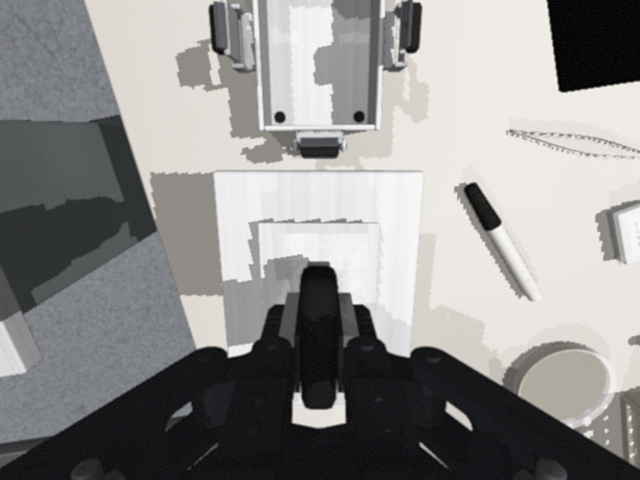

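The wrist view shows the lid hanging square in the gripper, its far edge at row 171 and columns 215–422. The case's near wall is at row 130, columns 258–381, with the front and back clips at (217,27) and (410,25). I'll move back so the whole case is in view.

```bash

python3 -m crank '[[-0.06,0,-0.08,0],[-0.12,0,-0.17,0],[-0.15,0,-0.25,0],[-0.15,0,-0.25,0],[-0.15,0,-0.25,0]]'
python3 -m crank '[[0,0,0,0],[0,0,0,0],[0,0,0,0],[0,0,0,0]]'
python3 - <<'E'
from h import *
from workcell import imaging
plan((495,-40,215,79.7))
c=imaging.camera("wrist");pickle.dump(c,open("w3.pkl","wb"))
g=c["color"][0:260,190:450]
p=proj(c,[[.516,.091,.055]]);print(p)
cv2.imwrite("pics/w3.png",cv2.resize(g,None,fx=2.3,fy=2.3,interpolation=cv2.INTER_CUBIC)[...,::-1])
E
```

```text
clock: 4.78
position: [0.4851, -0.1007, 0.3163]
ee_rot: [0.769, 0.64, 0.001, 0.001]
ft_force: [0.1, 1.3, -3.3]
grip_width: 0.145
grasp_force: 59.9
clock: 5.12
position: [0.4842, -0.0986, 0.3141]
ee_rot: [0.767, 0.641, -0.0, -0.001]
ft_force: [-0.3, -0.4, -3.0]
grip_width: 0.151
grasp_force: 59.9
at [484.2 -98.6 314.1] ang 79.75 tilt [-0.0017  0.0006] t 5.12
[0.1489, 0.0006, 0.2478, 0.0008] rows>= 3
[[316.5069937   -7.00749184]]
```

View pics/w3.png

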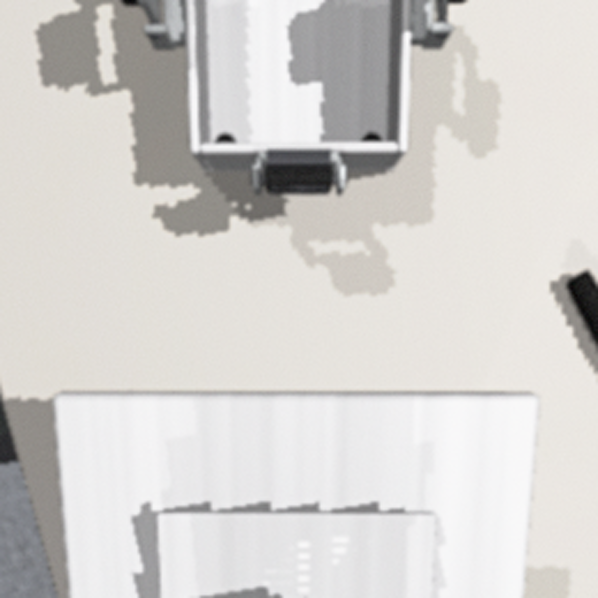

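This view shows only the near part of the case: I backed off in the wrong direction. I'll shift forward about 75 mm to bring it all in.

```bash

python3 -m crank '[[0.09,0,0,0],[0.18,0,0,0],[0.185,0,0,0],[0.185,0,0,0],[0.185,0,0,0]]'
python3 -m crank '[[0,0,0,0],[0,0,0,0],[0,0,0,0],[0,0,0,0]]'
python3 - <<'E'
from h import *
from workcell import imaging
plan((495,-40,215,79.7))
c=imaging.camera("wrist");pickle.dump(c,open("w3.pkl","wb"))
g=c["color"][0:240,200:440]
cv2.imwrite("pics/w3b.png",cv2.resize(g,None,fx=2.5,fy=2.5,interpolation=cv2.INTER_CUBIC)[...,::-1])
E
```

```text
clock: 5.58
position: [0.4976, -0.0262, 0.3149]
ee_rot: [0.767, 0.641, -0.0, -0.0]
ft_force: [0.5, -0.9, -3.3]
grip_width: 0.152
grasp_force: 59.7
clock: 5.92
position: [0.4976, -0.0269, 0.3151]
ee_rot: [0.768, 0.64, -0.0, 0.0]
ft_force: [0.4, 0.1, -2.5]
grip_width: 0.154
grasp_force: 59.7
at [497.6 -26.9 315.1] ang 79.64 tilt [-0.0001 -0.0002] t 5.92
[-0.0335, -0.0005, 0.2504, -0.001] rows>= 3
```

View pics/w3b.png

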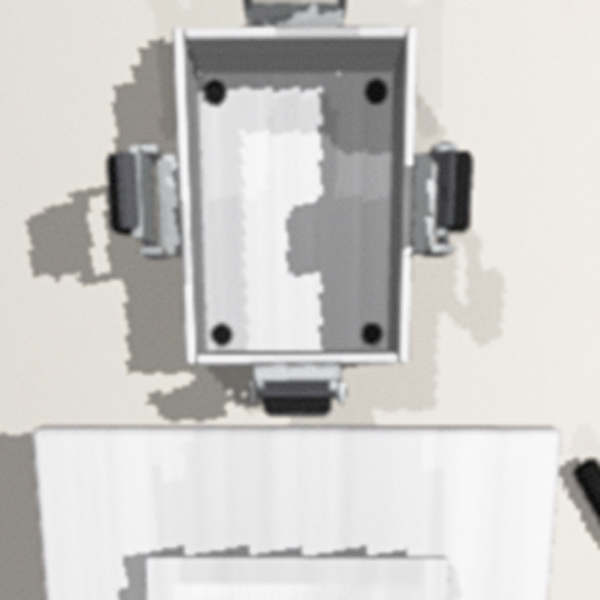

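The whole case is visible. In the zoomed crop its rim corners are TL (175,28), TR (415,27), BL (189,361) and BR (407,361). The lid's far corners are (37,430) and (560,430).

```bash
python3 - <<'E'
from h import *
c=pickle.load(open("w3.pkl","rb"))
f=lambda u,v,z: ray(c,200+u/2.5-.3,v/2.5-.3,z)[:2]*1000
C=[f(*p,.055) for p in((175,28),(415,27),(189,361),(407,361))]; print(np.round(C,1))
ctr=np.mean(C,0); print("ctr",ctr)
ang=lambda a,b:np.degrees(np.arctan2(*(b-a)[::-1]))
print("angles",ang(C[2],C[0]),ang(C[3],C[1]),ang(C[0],C[1])+90,ang(C[2],C[3])+90, [np.linalg.norm(C[i]-C[j]) for i,j in((0,1),(2,3),(0,2),(1,3))])
L=[f(37,430,.2799),f(560,430,.2799)];print("lid",L,ang(*L)+90,np.linalg.norm(L[1]-L[0]))
m=np.mean(L,0)-np.array([np.cos(np.radians(79.64)),np.sin(np.radians(79.64))])*61
t=np.radians(79.64);d=m-np.array([497.6,-26.9]);print("lid ctr rel TCP along tool x,y",d@[np.cos(t),np.sin(t)],d@[np.sin(t),-np.cos(t)])
E
```

```text
[[485.6 156.5]
 [572.1 141.1]
 [465.4  40.3]
 [552.   24.5]]
ctr [518.77978423  90.60751209]
angles 80.17013482559139 80.24398709977595 79.86023544289337 79.65035167309996 [np.float64(87.88067941816226), np.float64(88.03543959075981), np.float64(117.92883117764326), np.float64(118.25224598577718)]
lid [array([463.84188175,  37.7389221 ]), array([552.25071484,  21.59295257])] 79.65021973687175 89.8710971401862
lid ctr rel TCP along tool x,y -3.4776592914905327 0.10360450976437845
```

```bash
python3 - <<'E'
from h import *
c=pickle.load(open("c0.pkl","rb"))["top"]
C=np.array([ray(c,275+u/6-.4,215+v/6-.4,.055)[:2]*1000 for u,v in((172,127),(432,172),(128,318),(398,366))]);print(np.round(C,1),C.mean(0),[np.linalg.norm(C[i]-C[j]) for i,j in((0,1),(2,3),(0,2),(1,3))])
w=pickle.load(open("w3.pkl","rb"));R=cv2.Rodrigues(np.array(w["rvec"]))[0];print("wrist cam",-R.T@np.array(w["tvec"]),R[2],w["fx"],w["cx"],w["cy"])
a=np.radians(79.9);e=np.array([np.cos(a),np.sin(a)])
t=np.array([518,90.8])+2.8*e;print(t)
plan((*t,230,79.9),(*t,130,79.9))
E
```

```text
[[567.6 140.3]
 [550.3  25.4]
 [483.1 157.3]
 [464.9  38.7]] [516.451464    90.43062471] [np.float64(116.21349515413648), np.float64(120.02381567764739), np.float64(86.19535546304547), np.float64(86.47314831236447)]
wrist cam [0.51093083 0.0470547  0.44040715] [-0.05285433 -0.28958631 -0.95569147] 369.14685714627103 318.44641174191264 242.47692974407065
[518.49102683  93.5566089 ]
at [497.6 -26.7 315.2] ang 79.66 tilt [ 0.0001 -0.0001] t 5.97
[0.3051, -0.0027, 0.213, -0.0041] rows>= 4
[0.0, 0.0, 0.25, -0.0] rows>= 3
```

```bash

python3 -m crank '[[0.0763,-0.0007,0.053,-0.001],[0.1525,-0.0014,0.106,-0.002],[0.229,-0.002,0.16,-0.003],[0.3051,-0.0027,0.213,-0.004],[0.3051,-0.0027,0.213,-0.004]]'
python3 -m crank '[[0,0,0.08,0],[0,0,0.16,0],[0,0,0.22,0],[0,0,0.25,0],[0,0,0.25,0]]'
python3 -m crank '[[0,0,0,0],[0,0,0,0],[0,0,0,0],[0,0,0,0]]'
python3 - <<'E'
from h import *
from workcell import imaging
plan((518.5,93.6,130,79.9))
c=imaging.camera("wrist");pickle.dump(c,open("w4.pkl","wb"))
cv2.imwrite("pics/w4.png",c["color"][...,::-1])
E
```

```text
clock: 6.38
position: [0.5164, 0.1002, 0.2262]
ee_rot: [0.764, 0.645, -0.001, -0.003]
ft_force: [-1.5, 0.2, -2.7]
grip_width: 0.149
grasp_force: 59.8
clock: 6.8
position: [0.517, 0.0934, 0.1276]
ee_rot: [0.766, 0.642, -0.002, -0.001]
ft_force: [-0.8, -0.8, -2.5]
grip_width: 0.149
grasp_force: 59.7
clock: 7.13
position: [0.5193, 0.0941, 0.1314]
ee_rot: [0.766, 0.642, 0.001, 0.001]
ft_force: [-0.5, 0.1, -3.4]
grip_width: 0.149
grasp_force: 59.7
at [519.3  94.1 131.4] ang 79.93 tilt [0.0024 0.    ] t 7.13
[-0.0016, -0.0017, 0.0034, 0.0005] rows>= 1
```

View pics/w4.png

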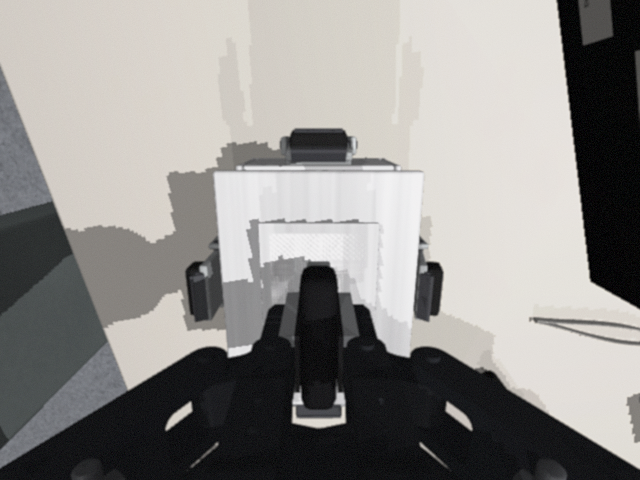

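The lid hovers square between the clips: the lid spans columns 215–423, and the case's far rim spans 238–401 at rows 160–168, both centred at about 319. I'll check the fore-aft offset numerically.

```bash
python3 - <<'E'
from h import *
c=pickle.load(open("w4.pkl","rb"));g=cv2.cvtColor(c["color"],cv2.COLOR_RGB2GRAY)
for u in(255,265,375,385): print(u,dict(zip(range(152,178),g[152:178,u].tolist())))
for v in(163,166): print(v,g[v,228:250].tolist(),g[v,390:412].tolist())
a=np.radians(79.93);ey=np.array([np.cos(a),np.sin(a)]);ex=np.array([np.sin(a),-np.cos(a)])
for ctr in((518,90.8),(518.8,90.6)):
  P=[np.r_[(ctr+60*ey+s*45*ex)/1000,.055] for s in(-1,0,1)]+[np.r_[(ctr+56*ey+s*41*ex)/1000,.055] for s in(-1,0,1)];print(np.round(proj(c,P),1).tolist())
t=np.array([519.3,94.1])
for k in(-3.5,-2.8,-1.2):print(k,np.round(proj(c,[np.r_[(t+(61+k)*ey+s*46*ex)/1000,.0962] for s in(-1,1)]),1).tolist())
E
```

```text
255 {152: 122, 153: 119, 154: 119, 155: 118, 156: 121, 157: 116, 158: 107, 159: 92, 160: 90, 161: 87, 162: 90, 163: 92, 164: 107, 165: 142, 166: 192, 167: 226, 168: 231, 169: 214, 170: 166, 171: 174, 172: 207, 173: 226, 174: 233, 175: 235, 176: 237, 177: 236}
265 {152: 117, 153: 120, 154: 118, 155: 117, 156: 121, 157: 116, 158: 107, 159: 94, 160: 91, 161: 90, 162: 90, 163: 89, 164: 97, 165: 136, 166: 194, 167: 227, 168: 232, 169: 213, 170: 168, 171: 169, 172: 203, 173: 224, 174: 231, 175: 233, 176: 235, 177: 234}
375 {152: 212, 153: 213, 154: 209, 155: 213, 156: 212, 157: 194, 158: 140, 159: 99, 160: 101, 161: 102, 162: 104, 163: 103, 164: 111, 165: 158, 166: 210, 167: 232, 168: 233, 169: 212, 170: 168, 171: 165, 172: 193, 173: 221, 174: 228, 175: 232, 176: 234, 177: 233}
385 {152: 213, 153: 209, 154: 212, 155: 211, 156: 213, 157: 209, 158: 187, 159: 149, 160: 111, 161: 96, 162: 98, 163: 100, 164: 117, 165: 157, 166: 212, 167: 231, 168: 233, 169: 212, 170: 170, 171: 168, 172: 205, 173: 226, 174: 237, 175: 240, 176: 240, 177: 240}
163 [133, 131, 134, 131, 131, 127, 120, 119, 118, 117, 114, 112, 112, 109, 111, 107, 99, 88, 82, 82, 89, 89] [92, 95, 109, 130, 156, 178, 193, 204, 209, 213, 212, 212, 211, 212, 213, 212, 213, 212, 215, 222, 223, 223]
166 [132, 132, 133, 131, 133, 126, 121, 127, 154, 177, 196, 200, 196, 174, 140, 134, 163, 188, 191, 191, 191, 192] [213, 211, 195, 157, 124, 134, 164, 190, 205, 211, 207, 207, 209, 214, 214, 214, 211, 211, 216, 222, 224, 222]
[[233.4, 165.1], [317.2, 165.1], [401.0, 165.1], [241.3, 172.6], [317.2, 172.6], [393.1, 172.6]]
[[234.9, 165.2], [318.8, 165.2], [402.5, 165.2], [242.8, 172.7], [318.8, 172.7], [394.6, 172.7]]
-3.5 [[211.6, 171.7], [425.8, 171.7]]
-2.8 [[211.5, 170.1], [426.0, 170.0]]
-1.2 [[211.2, 166.3], [426.3, 166.2]]
```

```bash

python3 -m crank '[[-0.001,-0.0008,0.03,0],[-0.001,-0.0008,0.06,0],[-0.001,-0.0008,0.063,0],[-0.001,-0.0008,0.063,0],[-0.001,-0.0008,0.063,0]]'
python3 -m crank '[[0,0,0.005,0],[0,0,0.01,0],[0,0,0.01,0],[0,0,0.01,0]]'
python3 -m crank '[[0,0,0.005,0],[0,0,0.01,0],[0,0,0.01,0],[0,0,0.01,0]]'
python3 -c "
from h import *
plan((518.9,93.65,95.2,79.93))"
```

```text
clock: 7.6
position: [0.5177, 0.0937, 0.1043]
ee_rot: [0.766, 0.642, -0.0, -0.0]
ft_force: [-0.2, -0.7, -2.5]
grip_width: 0.157
grasp_force: 59.8
clock: 7.93
position: [0.518, 0.0937, 0.1007]
ee_rot: [0.766, 0.642, -0.0, -0.0]
ft_force: [0.1, -0.3, -2.8]
grip_width: 0.152
grasp_force: 59.8
clock: 8.27
position: [0.518, 0.0937, 0.0966]
ee_rot: [0.766, 0.642, -0.0, -0.0]
ft_force: [0.3, 0.6, -2.3]
grip_width: 0.151
grasp_force: 59.8
at [518.   93.7  96.6] ang 79.95 tilt [-0.0002 -0.0001] t 8.27
[0.0003, 0.0023, 0.0036, 0.0003] rows>= 1
```

The lip entered with no contact force. I'll go on to full seating.

```bash

python3 -m crank '[[0,0,0.0025,0],[0,0,0.005,0],[0,0,0.005,0]]'
python3 -m crank '[[0,0,0.0025,0],[0,0,0.005,0],[0,0,0.005,0]]'

```

```text
clock: 8.52
position: [0.5182, 0.0937, 0.0951]
ee_rot: [0.766, 0.642, 0.0, 0.0]
ft_force: [-2.2, -1.3, 2.1]
grip_width: 0.146
grasp_force: 60.3
clock: 8.77
position: [0.5183, 0.0937, 0.095]
ee_rot: [0.766, 0.642, -0.0, 0.001]
ft_force: [-12.6, -3.5, 27.2]
grip_width: 0.15
grasp_force: 64.1
```

The lid is seated: it bottomed at the expected height and took a firm push. I'll release it, rise, shut the fingers and go outside the front clip.

```bash

python3 -m crank '[[0,0,-0.008,0],[0,0,-0.008,0],[0,0,-0.008,0],[0,0,-0.008,0],[0,0,-0.008,0]]' 0
python3 -m crank '[[0,0,-0.03,0],[0,0,-0.07,0],[0,0,-0.11,0],[0,0,-0.12,0],[0,0,-0.12,0]]'
python3 -m crank '[[-0.0075,-0.09,0,0],[-0.0075,-0.17,0,0],[-0.0075,-0.25,0,0],[-0.0075,-0.25,0,0],[-0.0075,-0.25,0,0]]' -1
python3 -m crank '[[0,0,0.06,0],[0,0,0.1,0],[0,0,0.11,0],[0,0,0.11,0],[0,0,0.11,0]]'
python3 - <<'E'
from h import *
plan((518,90.7,140,79.9))
from workcell import imaging
c=imaging.camera("top");cv2.imwrite("pics/t2.png",cv2.resize(c["color"][200:310,260:400],None,fx=5,fy=5,interpolation=cv2.INTER_CUBIC)[...,::-1])
E
```

```text
clock: 9.18
position: [0.518, 0.0937, 0.0958]
ee_rot: [0.766, 0.642, -0.0, -0.0]
ft_force: [-0.1, -0.6, 0.1]
grip_width: 0.499
grasp_force: 0.0
clock: 9.6
position: [0.5189, 0.0939, 0.1456]
ee_rot: [0.766, 0.642, 0.001, 0.001]
ft_force: [-0.1, 0.1, 0.1]
grip_width: 0.506
grasp_force: 0.0
clock: 10.02
position: [0.4178, 0.108, 0.1436]
ee_rot: [0.766, 0.643, -0.001, 0.001]
ft_force: [1.3, 0.2, -1.4]
grip_width: 0.001
grasp_force: 0.0
clock: 10.43
position: [0.4195, 0.1083, 0.1002]
ee_rot: [0.766, 0.642, 0.0, -0.0]
ft_force: [-0.7, 0.4, 1.0]
grip_width: -0.002
grasp_force: 0.0
at [419.5 108.3 100.2] ang 79.93 tilt [-0.0004  0.0006] t 10.43
[-0.0004, 0.2501, -0.0994, 0.0006] rows>= 3
```

```bash

python3 -m crank '[[0,0,0.014,0],[0,0,0.028,0],[0,0.02,0.028,0],[0,0.035,0.028,0],[0,0.035,0.028,0]]'
python3 -m crank '[[0,0.006,0,0],[0,0.012,0,0],[0,0.018,0,0],[0,0.024,0,0],[0,0.03,0,0]]'
python3 -m crank '[[0,0.006,0,0],[0,0.012,0,0],[0,0.018,0,0],[0,0.024,0,0],[0,0.025,0,0]]'
python3 -c "
from h import *
plan((518,90.7,140,79.9))"
```

```text
clock: 10.9
position: [0.4344, 0.1054, 0.089]
ee_rot: [0.767, 0.642, 0.001, 0.0]
ft_force: [0.1, -0.5, 0.0]
grip_width: 0.003
grasp_force: 0.0
clock: 11.32
position: [0.4446, 0.1037, 0.0888]
ee_rot: [0.766, 0.642, -0.0, -0.0]
ft_force: [-2.7, -0.5, 3.0]
grip_width: 0.0
grasp_force: 1.6
clock: 11.73
position: [0.4552, 0.1018, 0.089]
ee_rot: [0.766, 0.642, 0.0, 0.0]
ft_force: [-1.0, 0.5, 2.5]
grip_width: -0.001
grasp_force: 1.3
at [455.2 101.8  89. ] ang 79.93 tilt [0.0009 0.0001] t 11.73
[0.0, 0.1594, -0.1275, 0.0005] rows>= 2
```

```bash

python3 -m crank '[[0,0.005,0,0],[0,0.0075,0,0],[0,0.0075,0,0]]'
python3 -m crank '[[0,-0.01,0,0],[0,-0.01,-0.03,0],[0,-0.01,-0.06,0],[0,0.03,-0.06,0],[0,0.06,-0.06,0]]'
python3 -m crank '[[0,0,0,0],[0,0,0.015,0],[0,0,0.03,0],[0,0,0.035,0],[0,0,0.035,0]]'
python3 -c "
from h import *
plan((518,90.7,140,79.9))"
```

```text
clock: 11.98
position: [0.4576, 0.1014, 0.0886]
ee_rot: [0.766, 0.642, 0.0, -0.0]
ft_force: [-0.9, 0.8, 0.6]
grip_width: -0.001
grasp_force: 0.3
clock: 12.4
position: [0.4827, 0.097, 0.1151]
ee_rot: [0.766, 0.642, 0.001, 0.001]
ft_force: [0.4, -0.4, 0.3]
grip_width: -0.003
grasp_force: 0.0
clock: 12.82
position: [0.4822, 0.0973, 0.0993]
ee_rot: [0.766, 0.642, 0.001, 0.001]
ft_force: [2.5, -0.3, 5.1]
grip_width: -0.002
grasp_force: 2.2
at [482.2  97.3  99.3] ang 79.94 tilt [0.0034 0.0001] t 12.82
[-0.0005, 0.091, -0.1016, 0.0007] rows>= 2
```

```bash

python3 -m crank '[[0,0,0.003,0],[0,0,0.006,0],[0,0,0.006,0]]' | egrep 'posi|ft'
python3 -m crank '[[0,0,0.003,0],[0,0,0.006,0],[0,0,0.006,0]]' | egrep 'posi|ft'
python3 -m crank '[[0,0,0.0025,0],[0,0,0.005,0],[0,0,0.005,0]]' | egrep 'posi|ft'
```

```text
position: [0.4832, 0.0971, 0.0976]
ft_force: [7.3, -2.0, 6.0]
position: [0.4823, 0.0973, 0.0948]
ft_force: [3.5, 0.2, 4.5]
position: [0.4821, 0.0974, 0.0928]
ft_force: [4.3, -1.1, 6.3]
```

```bash

python3 -m crank '[[0,0,0.002,0],[0,0,0.004,0],[0,0,0.004,0]]' | egrep 'posi|ft'
python3 -m crank '[[0,0,0.0015,0],[0,0,0.003,0],[0,0,0.003,0]]' | egrep 'posi|ft'
python3 -m crank '[[0,0,0.001,0],[0,0,0.002,0],[0,0,0.002,0]]' | egrep 'posi|ft'
```

```text
position: [0.4808, 0.0973, 0.0903]
ft_force: [0.4, -0.4, 0.7]
position: [0.4806, 0.0973, 0.0891]
ft_force: [-1.5, -1.3, 4.7]
position: [0.4807, 0.0973, 0.089]
ft_force: [-6.0, -0.7, 15.6]
```

The front clip snapped: the force dropped, then the hard stop came at pad height 72 mm. Now the back clip.

```bash

python3 -m crank '[[0,0,-0.06,0],[0,0,-0.115,0],[0,0.07,-0.115,0],[0,0.15,-0.115,0],[0,0.24,-0.115,0]]' | egrep 'posi|ft'
python3 -m crank '[[0,0.09,0,0],[0,0.105,0,0],[0,0.105,0.05,0],[0,0.105,0.1,0],[0,0.105,0.112,0]]' | egrep 'posi|ft'
python3 -m crank '[[0,0,0,0],[0,0,0,0],[0,0,0,0]]' | egrep 'posi|ft'
python3 -c "
from h import *
plan((518,90.7,89,79.9))"
```

```text
position: [0.576, 0.0801, 0.1345]
ft_force: [0.2, 0.3, 1.3]
position: [0.6146, 0.0729, 0.0857]
ft_force: [-0.3, -0.9, -0.5]
position: [0.6174, 0.0733, 0.0908]
ft_force: [-0.2, 0.3, 0.1]
at [617.4  73.3  90.8] ang 79.95 tilt [0.0014 0.0001] t 15.4
[-0.0006, -0.2522, 0.0046, 0.0008] rows>= 3
```

```bash

python3 -m crank '[[0,-0.02,0.004,0],[0,-0.035,0.004,0],[0,-0.041,0.004,0],[0,-0.047,0.004,0],[0,-0.053,0.004,0]]' | egrep 'posi|ft'
python3 -m crank '[[0,-0.006,0,0],[0,-0.012,0,0],[0,-0.018,0,0],[0,-0.024,0,0],[0,-0.03,0,0]]' | egrep 'posi|ft'
python3 -m crank '[[0,-0.006,0,0],[0,-0.012,0,0],[0,-0.018,0,0],[0,-0.018,0,0],[0,-0.018,0,0]]' | egrep 'posi|ft'
python3 -c "
from h import *
plan((518,90.7,89,79.9))"
```

```text
position: [0.5959, 0.0768, 0.0883]
ft_force: [-0.3, -0.6, -0.0]
position: [0.5853, 0.0787, 0.089]
ft_force: [2.6, -1.2, 7.2]
position: [0.5766, 0.0802, 0.0877]
ft_force: [0.5, -0.1, 1.4]
at [576.6  80.2  87.7] ang 79.96 tilt [-0.0011 -0.0001] t 16.65
[0.0002, -0.1488, -0.0032, 0.0009] rows>= 2
```

```bash

python3 -m crank '[[0,0.01,0,0],[0,0.01,-0.03,0],[0,0.01,-0.066,0],[0,-0.03,-0.066,0],[0,-0.056,-0.066,0]]' | egrep 'posi|ft'
python3 -m crank '[[0,0,0.02,0],[0,0,0.035,0],[0,0,0.035,0],[0,0,0.035,0]]' | egrep 'posi|ft'
python3 -m crank '[[0,0,0.003,0],[0,0,0.006,0],[0,0,0.006,0]]' | egrep 'posi|ft'
python3 -m crank '[[0,0,0.003,0],[0,0,0.006,0],[0,0,0.006,0]]' | egrep 'posi|ft'
```

```text
position: [0.5552, 0.0845, 0.1157]
ft_force: [-0.7, 0.4, -0.3]
position: [0.5553, 0.0838, 0.0998]
ft_force: [-1.4, 0.5, -0.2]
position: [0.5551, 0.0841, 0.0979]
ft_force: [-1.5, 0.6, 1.2]
position: [0.555, 0.0842, 0.0955]
ft_force: [-1.3, 0.4, 2.0]
```

```bash

python3 -m crank '[[0,0,0.0025,0],[0,0,0.005,0],[0,0,0.005,0]]' | egrep 'posi|ft'
python3 -m crank '[[0,0,0.002,0],[0,0,0.004,0],[0,0,0.004,0]]' | egrep 'posi|ft'
python3 -m crank '[[0,0,0.0015,0],[0,0,0.003,0],[0,0,0.003,0]]' | egrep 'posi|ft'
```

```text
position: [0.555, 0.0843, 0.0936]
ft_force: [-2.4, 1.2, 3.6]
position: [0.5553, 0.0842, 0.0923]
ft_force: [-2.0, 0.9, 1.9]
position: [0.5552, 0.0839, 0.0905]
ft_force: [-1.4, -0.3, 1.0]
```

```bash

python3 -m crank '[[0,0,0.0015,0],[0,0,0.003,0],[0,0,0.003,0]]' | egrep 'posi|ft'
python3 -m crank '[[0,0,0.0008,0],[0,0,0.0015,0],[0,0,0.0015,0]]' | egrep 'posi|ft'
```

```text
position: [0.5551, 0.0839, 0.0893]
ft_force: [-0.1, -0.3, -0.2]
position: [0.5552, 0.0839, 0.0892]
ft_force: [-1.9, -0.6, 3.8]
```

```bash

python3 -m crank '[[0,0,0.001,0],[0,0,0.002,0],[0,0,0.002,0]]' | egrep 'posi|ft'
python3 -c "
from h import *
plan((518,90.7,89,79.9))"
```

```text
position: [0.5552, 0.0839, 0.0891]
ft_force: [-5.9, -2.2, 12.4]
at [555.2  83.9  89.1] ang 79.94 tilt [ 0.0003 -0.0008] t 19.4
[0.0004, -0.0946, 0.0003, 0.0006] rows>= 1
```

The back clip hit its hard stop at 89.1. Next is the left clip (+y).

```bash

python3 -m crank '[[0,0,-0.06,0],[0,0,-0.115,0],[0.08,-0.04,-0.115,0],[0.16,-0.08,-0.115,0],[0.24,-0.095,-0.115,0]]' | egrep 'posi|ft'
python3 -m crank '[[0.05,0,0,0],[0.05,0,0,0],[0.05,0,0.05,0],[0.05,0,0.1,0],[0.05,0,0.113,0]]' | egrep 'posi|ft'
python3 -m crank '[[0,0,0,0],[0,0,0,0],[0,0,0,0]]' | egrep 'posi|ft'
python3 -c "
from h import *
plan((518,90.7,89,79.9))"
```

```text
position: [0.5334, 0.1864, 0.1346]
ft_force: [0.6, -0.2, 1.4]
position: [0.5368, 0.2035, 0.086]
ft_force: [-0.8, -1.3, -1.0]
position: [0.5387, 0.2049, 0.0901]
ft_force: [0.7, -0.5, 0.4]
at [538.7 204.9  90.1] ang 79.92 tilt [0.0015 0.0004] t 20.48
[-0.2902, -0.0009, 0.0028, 0.0004] rows>= 3
```

```bash

python3 -m crank '[[-0.025,0,0.002,0],[-0.048,0,0.002,0],[-0.054,0,0.002,0],[-0.06,0,0.002,0],[-0.066,0,0.002,0]]' | egrep 'posi|ft'
python3 -m crank '[[-0.006,0,0,0],[-0.012,0,0,0],[-0.018,0,0,0],[-0.024,0,0,0],[-0.03,0,0,0]]' | egrep 'posi|ft'
python3 -m crank '[[-0.005,0,0,0],[-0.01,0,0,0],[-0.01,0,0,0],[-0.01,0,0,0]]' | egrep 'posi|ft'
python3 -c "
from h import *
plan((518,90.7,89,79.9))"
```

```text
position: [0.5337, 0.1787, 0.0886]
ft_force: [0.7, 3.6, 2.2]
position: [0.5313, 0.167, 0.0881]
ft_force: [2.2, 3.0, -2.7]
position: [0.5301, 0.1627, 0.0878]
ft_force: [-0.1, 1.9, -1.6]
at [530.1 162.7  87.8] ang 79.93 tilt [-0.0011 -0.0007] t 21.65
[-0.1826, 0.0016, -0.003, 0.0005] rows>= 2
```

```bash

python3 -m crank '[[0.01,0,0,0],[0.01,0,-0.03,0],[0.01,0,-0.066,0],[-0.025,0,-0.066,0],[-0.0525,0,-0.066,0]]' | egrep 'posi|ft'
python3 -m crank '[[0,0,0.02,0],[0,0,0.035,0],[0,0,0.035,0],[0,0,0.035,0]]' | egrep 'posi|ft'
python3 -m crank '[[0,0,0.003,0],[0,0,0.006,0],[0,0,0.006,0]]' | egrep 'posi|ft'
python3 -m crank '[[0,0,0.003,0],[0,0,0.006,0],[0,0,0.006,0]]' | egrep 'posi|ft'
python3 -m crank '[[0,0,0.0025,0],[0,0,0.005,0],[0,0,0.005,0]]' | egrep 'posi|ft'
```

```text
position: [0.5274, 0.1423, 0.1161]
ft_force: [1.0, -0.1, -0.0]
position: [0.5263, 0.1428, 0.0998]
ft_force: [-0.8, -0.6, 0.8]
position: [0.5268, 0.1427, 0.098]
ft_force: [-0.9, 0.9, 0.1]
position: [0.5269, 0.1425, 0.0956]
ft_force: [-1.2, -0.3, 0.2]
position: [0.527, 0.142, 0.0938]
ft_force: [-1.1, -1.5, 1.9]
```

```bash

python3 -m crank '[[0,0,0.002,0],[0,0,0.004,0],[0,0,0.004,0]]' | egrep 'posi|ft'
python3 -m crank '[[0,0,0.0015,0],[0,0,0.003,0],[0,0,0.003,0]]' | egrep 'posi|ft'
python3 -m crank '[[0,0,0.0015,0],[0,0,0.003,0],[0,0,0.003,0]]' | egrep 'posi|ft'
```

```text
position: [0.5272, 0.142, 0.0925]
ft_force: [-1.5, -4.9, 6.7]
position: [0.5271, 0.1424, 0.091]
ft_force: [0.5, -1.6, 1.8]
position: [0.5267, 0.1427, 0.0895]
ft_force: [0.5, 0.3, 0.1]
```

```bash

python3 -m crank '[[0,0,0.0008,0],[0,0,0.0015,0],[0,0,0.0015,0]]' | egrep 'posi|ft'
```

```text
position: [0.5267, 0.1427, 0.0892]
ft_force: [-1.3, -0.1, 3.2]
```

```bash

python3 -m crank '[[0,0,0.001,0],[0,0,0.002,0],[0,0,0.002,0]]' | egrep 'posi|ft'
python3 -m crank '[[0,0,0,0],[0,0,0,0]]' | egrep 'posi|ft'
python3 -c "
from h import *
plan((518,90.7,89,79.9))"
```

```text
position: [0.5268, 0.1427, 0.0891]
ft_force: [-5.2, -1.8, 11.8]
position: [0.5268, 0.1427, 0.0891]
ft_force: [-5.2, -2.2, 11.2]
at [526.8 142.7  89.1] ang 79.95 tilt [-0.0001 -0.0004] t 24.57
[-0.1318, 0.0011, 0.0003, 0.0009] rows>= 2
```

The left clip is closed. Now the right clip.

```bash

python3 -m crank '[[0,0,-0.06,0],[0,0,-0.118,0],[-0.08,0.001,-0.118,0],[-0.17,0.001,-0.118,0],[-0.26,0.001,-0.118,0]]' | egrep 'posi|ft'
python3 -m crank '[[-0.09,0,0,0],[-0.16,0,0,0],[-0.16,0,0.03,0],[-0.16,0,0.08,0],[-0.16,0,0.113,0]]' | egrep 'posi|ft'
python3 -m crank '[[0,0,0,0],[0,0,0,0],[0,0,0,0]]' | egrep 'posi|ft'
python3 -c "
from h import *
plan((518,90.7,89,79.9))"
```

```text
position: [0.5089, 0.0396, 0.1358]
ft_force: [0.6, -0.7, -0.3]
position: [0.4976, -0.0236, 0.0892]
ft_force: [0.9, 0.3, -0.3]
position: [0.4984, -0.0227, 0.0911]
ft_force: [-0.9, -0.2, -0.3]
at [498.4 -22.7  91.1] ang 79.97 tilt [0.0009 0.0001] t 25.65
[0.2876, -0.0013, 0.0053, 0.0011] rows>= 3
```

```bash

python3 -m crank '[[0.025,0,0.004,0],[0.048,0,0.004,0],[0.054,0,0.004,0],[0.06,0,0.004,0],[0.066,0,0.004,0]]' | egrep 'posi|ft'
python3 -m crank '[[0.006,0,0,0],[0.012,0,0,0],[0.018,0,0,0],[0.024,0,0,0],[0.03,0,0,0]]' | egrep 'posi|ft'
python3 -m crank '[[0.005,0,0,0],[0.009,0,0,0],[0.009,0,0,0],[0.009,0,0,0]]' | egrep 'posi|ft'
python3 -c "
from h import *
plan((518,90.7,89,79.9))"
```

```text
position: [0.5027, 0.0032, 0.089]
ft_force: [-1.0, -3.8, 2.3]
position: [0.5047, 0.0147, 0.0887]
ft_force: [1.2, -4.2, -2.3]
position: [0.505, 0.0186, 0.0886]
ft_force: [-1.7, -2.4, -1.3]
at [505.   18.6  88.6] ang 79.96 tilt [-0.0007  0.0002] t 26.82
[0.1831, 0.0006, -0.0011, 0.001] rows>= 2
```

```bash

python3 -m crank '[[-0.01,0,0,0],[-0.01,0,-0.03,0],[-0.01,0,-0.064,0],[0.025,0,-0.064,0],[0.0525,0,-0.064,0]]' | egrep 'posi|ft'
python3 -m crank '[[0,0,0.02,0],[0,0,0.035,0],[0,0,0.035,0],[0,0,0.035,0]]' | egrep 'posi|ft'
python3 -m crank '[[0,0,0.003,0],[0,0,0.006,0],[0,0,0.006,0]]' | egrep 'posi|ft'
python3 -m crank '[[0,0,0.003,0],[0,0,0.006,0],[0,0,0.006,0]]' | egrep 'posi|ft'
python3 -m crank '[[0,0,0.0025,0],[0,0,0.005,0],[0,0,0.005,0]]' | egrep 'posi|ft'
python3 -m crank '[[0,0,0.002,0],[0,0,0.004,0],[0,0,0.004,0]]' | egrep 'posi|ft'
```

```text
position: [0.5101, 0.0397, 0.1163]
ft_force: [0.4, 1.1, 0.6]
position: [0.5083, 0.0385, 0.0994]
ft_force: [-0.1, 0.0, 0.8]
position: [0.5089, 0.0388, 0.0978]
ft_force: [-1.2, -0.6, -0.9]
position: [0.5091, 0.0392, 0.0956]
ft_force: [0.8, 0.6, 1.0]
position: [0.5093, 0.0396, 0.0938]
ft_force: [-0.1, 1.8, 3.5]
position: [0.5095, 0.0396, 0.0925]
ft_force: [-0.1, 3.1, 7.5]
```

```bash

python3 -m crank '[[0,0,0.0015,0],[0,0,0.003,0],[0,0,0.003,0]]' | egrep 'posi|ft'
python3 -m crank '[[0,0,0.001,0],[0,0,0.002,0],[0,0,0.002,0]]' | egrep 'posi|ft'
```

```text
position: [0.5091, 0.0389, 0.0908]
ft_force: [1.6, 1.5, 3.3]
position: [0.5086, 0.0386, 0.0896]
ft_force: [-0.5, 0.0, 0.5]
```

```bash

python3 -m crank '[[0,0,0.001,0],[0,0,0.002,0],[0,0,0.002,0]]' | egrep 'posi|ft'
python3 -m crank '[[0,0,0.001,0],[0,0,0.002,0],[0,0,0.002,0]]' | egrep 'posi|ft'
```

```text
position: [0.5087, 0.0388, 0.0891]
ft_force: [-1.7, -0.7, 4.2]
position: [0.5088, 0.0388, 0.0891]
ft_force: [-6.2, -0.8, 13.6]
```

All four reached the stop. I'll back off and look.

```bash

python3 -m crank '[[0,0,-0.08,0],[0,0,-0.17,0],[0,0,-0.25,0],[-0.06,0,-0.33,0],[-0.09,0,-0.36,0]]' | egrep 'posi|ft'
python3 -m crank '[[0,0,0,0],[0,0,0,0],[0,0,0,0],[0,0,0,0]]' | egrep 'posi|ft'
python3 - <<'E'
from h import *
from workcell import imaging
c=imaging.camera("wrist");s=imaging.camera("side")
a=cv2.resize(c["color"][0:320,160:480],(520,520),interpolation=cv2.INTER_CUBIC)
b=cv2.resize(s["color"][210:310,290:380],(270,300),interpolation=cv2.INTER_CUBIC)
o=np.zeros((520,790,3),np.uint8);o[:,:520]=a;o[:300,520:]=b
cv2.imwrite("pics/end.png",o[...,::-1])
E
```

```text
position: [0.5038, 0.0024, 0.2366]
ft_force: [1.2, -1.4, -0.2]
position: [0.5021, 0.0045, 0.231]
ft_force: [0.1, 0.9, -0.5]
```

View pics/end.png

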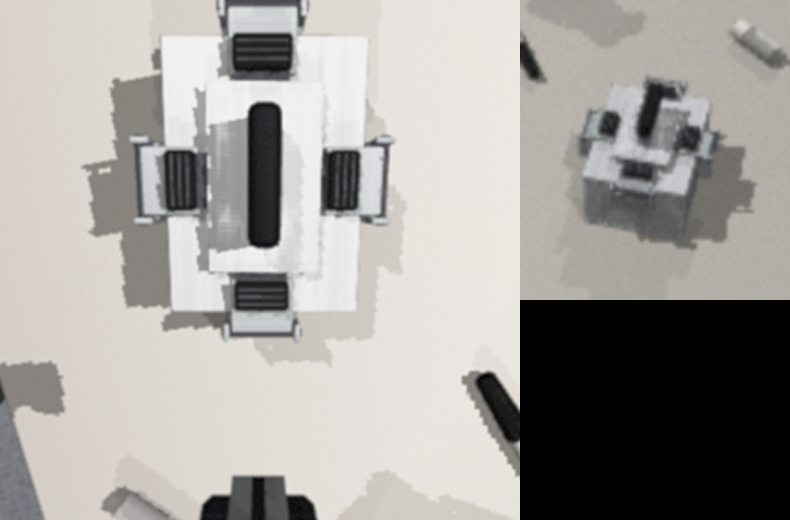

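The wrist picture shows all four clips lying flat on the rim, with their pads facing up at (263,52), (180,180), (342,180) and (262,295). The lid is seated, and the marker pen and vial in view were not touched.

```bash
python3 -c "
from workcell import manip
print(manip.hand_in())"
```

```text
the job is handed in; nothing more can be done
None
```

The lid is fully seated and all four clips are snapped flat. Clip-press readings peaked at about 17 N, under the 25 N limit; the bystanders were left alone, and the job was handed in at about 29 s.

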